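# Seat the splined rotor in the balcony shell mill and hold it down

### The arm

A 6-joint arm with a two-finger parallel gripper is mounted at the origin on the work surface. World frame = base frame: x ahead of the robot, y to its left, z up, the work surface at z = 0. Lengths are in mm, angles in degrees, forces in N, time in s.
With the tool pointing down it reaches from about 350 to 850 mm from the base axis. Payload 8.1 kg.
Tool frame: the origin (TCP) lies between the finger pads; the fingertips stand 22 mm ahead of it and the grasp point (between the pads) lies 3 mm ahead of it; z points along the fingers, y is the line along which they close (so a half turn about z gives the same grasp; the last joint's range is limited). The gripper opens to 85 mm and grips with 20 to 120 N. Pads are 22 mm wide; open, the fingers measure 114 mm over their backs; the gripper's body (76 mm by 85 mm) begins 54 mm behind the grasp point. The pads swing forward as they close: fully open they stand 13 mm farther back than shut.
Start: joints at [-68.835, 7.471, 85.268, -0, 87.261, -4.893], TCP at [263.589, -539.005, 253.292] pointing down, gripper open.
Joint ranges: [-169.43, 169.43], [-51.17, 129.36], [1.28, 143.12], [-76.62, 256.62], [0, 156.53], [-152.29, 152.29]. Speed limits (degrees/s): [136.94, 136.94, 159.86, 180, 180, 180].

### API

Orientations are given as [roll, pitch, yaw] about the fixed x, y, z axes, in that order (R = Rz(yaw) Ry(pitch) Rx(roll)).
In Python, from bench import r, vision gives the robot as it stands.
- The arm moves only by the tool step_arm, never from a script. Its argument "targets" is a list that holds one entry, the list of rows, each a list of 6 numbers: the shift along the world's x, y, z in mm, then the turn, a rotation vector about the world's x, y, z in rad. In form: [[[x, y, z, rx, ry, rz], ...]]. A call has 1 to 12 rows; each row is the pose to reach, as a shift and turn from the pose commanded when the call began; what a row does not reach only later rows make up. A row lasts 1/12 s, in which the tool goes at most 41.7 mm and 7.16 degrees, less where a joint would pass 70% of its speed; a pose out of reach is approached as far as the arm can. A call with a gripper value outside its range is refused whole. "fingers" is the gripper's target within -1 to 1 (shut at 1, half-way at 0, fully open at -1), set as the call begins (left out, the last holds). The fingers move at their own pace and stop on an object; "newtons" is the grip in N (left out, the last holds). Time passes only in rows, so rows that repeat a pose let the fingers close. It gives the time, the measured TCP pose, the force, the opening and the grip force at its end, in the units of the state.
- r.sense(): the state, without advancing time (a new reading comes with each control period).
- vision.snapshot(name): name is "side" or "top"; returns a dict with "img" (400x640x3 uint8, blue, green, red), "mtx" (3x3 intrinsics, pixels), "eye" and "attitude" of the camera in the world. Camera axes: x right, y up, looking along -z (the intrinsics and any distortion apply to the point x, -y, -z); pixel columns grow to the right and rows downward; lengths in mm; the calibration is good to about 2 mm. A picture is of the moment at which its call begins. There is no depth.
- r.hand_in(): hands the job in; it is judged then, once.
The state is a dict: "time": time; "joint_pos": joint angles; "qd": joint speeds; "joint_efforts": joint torques, N m; "tool_pos": TCP position; "tcp_rot": TCP orientation; "ft_force": force on the tool from outside, world axes, zero at the start; "wrist_torque": the same for the moment, N m; "finger_gap": finger opening in mm; "grip_force": force on a finger pad.
Only numpy, scipy, OpenCV 4.12 (cv2) and the standard library are available. Lean on these libraries where they do the work, as an engineer would, in place of code of your own. Each camera call takes 0.05 s, during which the arm holds its last target. There are 200 camera calls.

### The job

Take the bar-handled rotor out of the steel rack, turn it until the four splines of its stem line up with the cross-shaped socket of the eggshell mill, and slide it fully home, its flange flush on the mill, against the spring inside. Do not let go: finish while still gripping the rotor and pressing it down fully home, so that I can slip the spring clip on. Leave the spare rotor, the dibber and everything else where they are.

Things in the scene. Friction and masses are not known exactly. Their poses are not given: they have to be found in the camera images.
- rotor: The rotor to fit, 0.16 kg: beech bar handle on an aluminium flange, four-spline stem below. Origin: centre of the flange's underside, z up the stem axis. Flange: disc 56 mm wide, 6 mm thick. Stem reaches down to z = -34 mm. Starts upright in one of the rack's three holes, flange on the rack's top, at any yaw. A quarter turn gives the same fit.
- rotor_grip (a point): Centre of the rotor's handle, 26 mm above the rotor's origin, same axes. The handle is an upright bar, 46 mm long (x), 16 mm thick (y), from 6 to 46 mm above the rotor's origin; grip it across its 16 mm.
- rotor_tip (a point): Lower end of the stem, 34 mm below the rotor's origin, same axes. The stem is plus-shaped in section: two crossed arms along x and y, each 24 mm from tip to tip and 6 mm thick, lower edges rounded at 3 mm radius.
- mill: The fixed eggshell mill: dark steel base 120 x 120 x 10 mm, aluminium drum, and on top a square hub 64 x 64 mm whose flat top is 100 mm above the base's underside. A fixed crank sticks out at -y, at drum height, to 115 mm from the axis. Origin: centre of the base's underside, z up, x and y square to the hub's sides.
- mill_mouth (a point): Centre of the socket's mouth on the hub's flat top; same axes as the mill. The socket is a plus-shaped vertical hole 44 mm deep, slots along the mill's x and y, each 27 mm from end to end and 9 mm wide (1.5 mm clearance each side of the rotor's splines). The rotor is home when its origin is here.
- plunger (a joint): Sprung plunger (steel, 17 mm diameter) in the mill's socket: 0 at rest, its top 22 mm below the mouth; grows as pushed down (m), 0.012 when the rotor is home, stop at 0.016. Pushes up with 4 N at 0 and 10 N at 0.012: it lifts the rotor 12 mm if it is let go.
- rack: Fixed steel rack: plate 100 mm (x) by 300 mm (y), its top 70 mm above the work surface, on two end panels. Origin: on the work surface under its centre. Three round holes 31 mm wide at y = -95, 0 and +95 mm hold the rotor, the spare and the dibber in any order. A small spring clip grips the -x edge at y = +47 mm and stands 3 mm above the plate.
- spare: Leave alone. Spare rotor with a turned round beech knob 32 mm wide, round 22 mm stem, flange 56 mm; does not fit. Origin: centre of the flange's underside; top 46 mm above it. Stands in the rack.
- dibber: Leave alone. Beech dibber: turned handle up to 30 mm wide and 60 mm tall above a collar of 44 mm, tapered point below. Origin: centre of the collar's underside. Stands in the rack.
- dish: Leave alone. White ceramic dish 110 mm wide, 26 mm tall, in the low steel shelf at the far side of the table. Origin: centre of its underside.
- jar: Leave alone. Small glass seed jar with cork lid, 44 mm wide, 75 mm tall, on the table between rack and mill. Origin: centre of its underside.
- pot: Leave alone. Blue glazed pot, 100 mm wide, 95 mm tall, in the far shelf. Origin: centre of its underside.
- mister: Leave alone. Clear plastic mister with white head, 72 mm wide, 160 mm tall, in the far shelf. Origin: centre of its underside.
- trowel: Leave alone. Aluminium trowel with a beech grip, 165 mm long along its y, in the far shelf. Origin: under the joint of grip and blade.
Things that resemble listed ones, but are neither listed nor needed, are in the scene too. What is shaped like the rotor but black is not meant. What is shaped like the mill but purple is not meant.

How it is judged:
By the outcome, as a careful person would: the job done as asked, in the order asked, and still so for the second after the job is handed in, while the arm keeps its last pose, push and grip.
It also fails if it takes over 38 s, if anything falls off the work surface, if the arm or the gripper's body presses on something with over 40 N, if the wrist force passes 120 N, or if a joint passes its speed limit or range.

## Working session

There is one attempt and no reset: what is moved stays moved. The work goes in short steps, Python scripts to look and compute and a tool call to move; the robot and the scene stay as the last step left them, time stands still between calls to the robot, and variables do not carry over. Pictures are saved under pics/ and viewed, at most 10 in all, crops included, and the job is handed in when it is done.

Besides the shell and the picture viewer there is one more tool, called after ">>>" as name([rows], argument=value, ...), one row to a line, values as JSON. step_arm: Moves the arm, as the interface text tells. Its arguments: {"type":"object","properties":{"targets":{"type":"array"},"fingers":{"type":"number"},"newtons":{"type":"number"}},"required":["targets"]}

```bash
mkdir -p pics; cat > h.py <<'E'
import numpy as np,cv2
from bench import r,vision
E
python3 - <<'E'
from h import *
for n in("side","top"):
    s=vision.snapshot(n);cv2.imwrite(f"pics/{n}0.png",s["img"]);print(n,{k:np.array(v).round(4).tolist() for k,v in s.items() if k!="img"})
print(r.sense())
E
```

```text
side {'mtx': [[411.3534, 0.0, 322.3689], [0.0, 411.3534, 199.2953], [0.0, 0.0, 1.0]], 'eye': [-94.4087, 812.0682, 732.5705], 'attitude': [56.1693, 0.8898, -143.4057]}
top {'mtx': [[484.8601, 0.0, 329.9534], [0.0, 484.8601, 195.6905], [0.0, 0.0, 1.0]], 'eye': [395.2661, 48.8709, 1591.3823], 'attitude': [3.4472, 0.6732, -88.8944]}
{'time': 0.1, 'joint_pos': array([-6.88339534e+01,  7.51075066e+00,  8.53229680e+01, -5.02098633e-04,
        8.72625174e+01, -4.89281377e+00]), 'qd': array([ 0.00082134, -0.14844832, -0.11879964,  0.03413433, -0.1891377 ,
       -0.01615033]), 'joint_efforts': array([ 1.14591126e-03, -5.70950246e+01, -5.01942515e+01, -1.41330361e-04,
        8.14178435e-03, -7.45347643e-05]), 'tool_pos': array([ 263.4288101 , -538.56392169,  252.35031306]), 'tcp_rot': array([-1.79904072e+02, -7.70850488e-03,  2.60588783e+01]), 'ft_force': array([ 0.3679361 , -0.33662008,  0.33137589]), 'wrist_torque': array([-0.02039993, -0.0181006 ,  0.03117368]), 'grip_force': 0.0, 'finger_gap': 85.28629957337795}
```

View pics/side0.png

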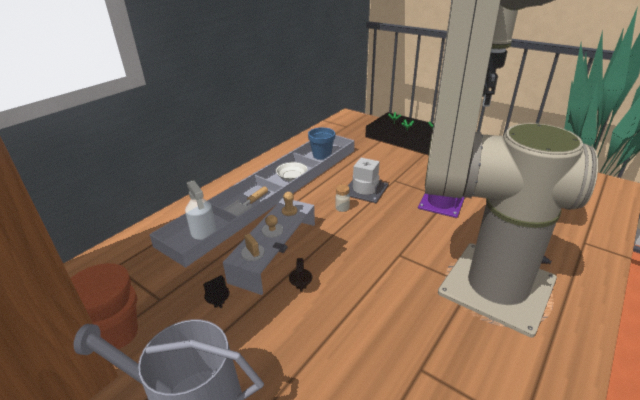

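View pics/top0.png

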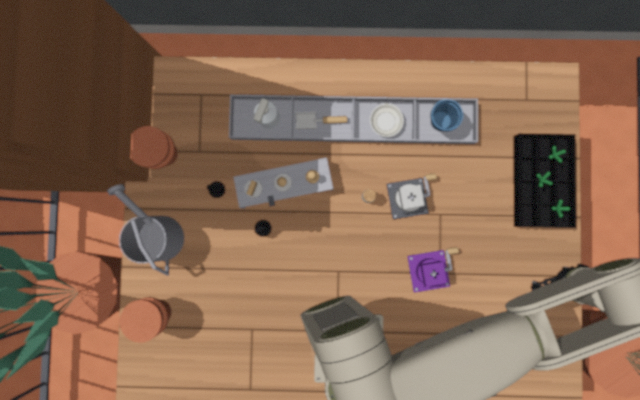

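Top view: rack around (285,182), holding the rotor candidate (251,187), spare (282,183) and dibber (312,175). There are black look-alikes at (216,189) and (263,228). The mill is at (409,197), with a purple look-alike at (430,271). I'll confirm in an enlarged crop.

```bash
python3 - <<'E'
from h import *
t=cv2.imread("pics/top0.png");s=cv2.imread("pics/side0.png")
def c(im,x,y,w,h,f):return cv2.resize(im[y:y+h,x:x+w],None,fx=f,fy=f,interpolation=cv2.INTER_CUBIC)
a=c(t,230,155,100,56,8)
cv2.imwrite("pics/c1.png",a)
b=np.hstack([c(t,384,170,50,50,8),c(s,345,150,50,50,8)]);cv2.imwrite("pics/c2.png",b)
cv2.imwrite("pics/c3.png",c(s,222,185,100,75,8))
E
```

```text
(no output)
```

View pics/c1.png

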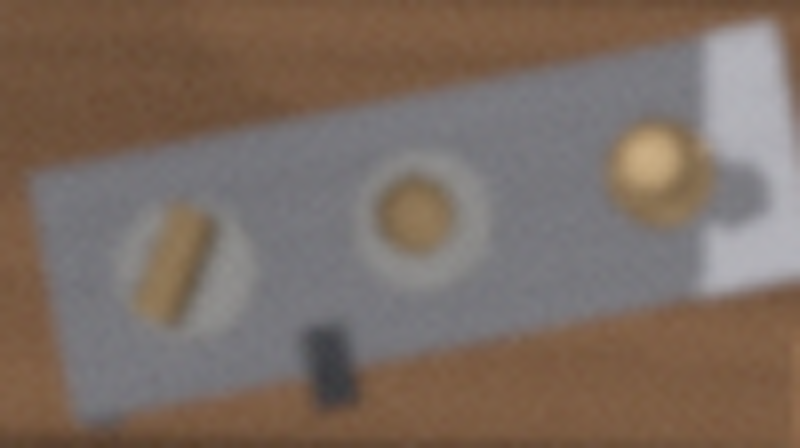

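View pics/c2.png

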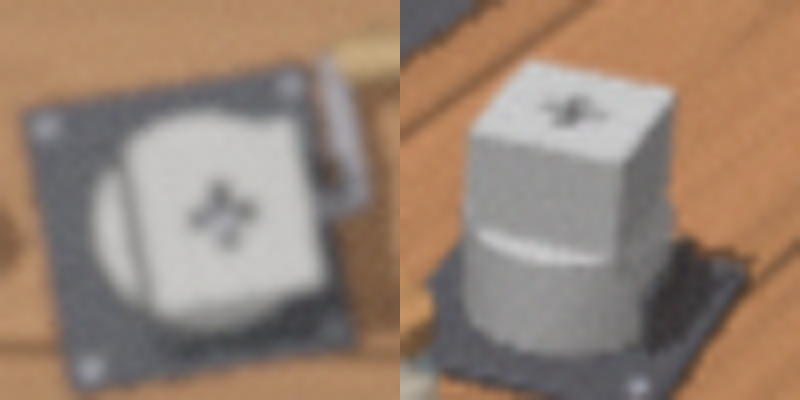

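View pics/c3.png

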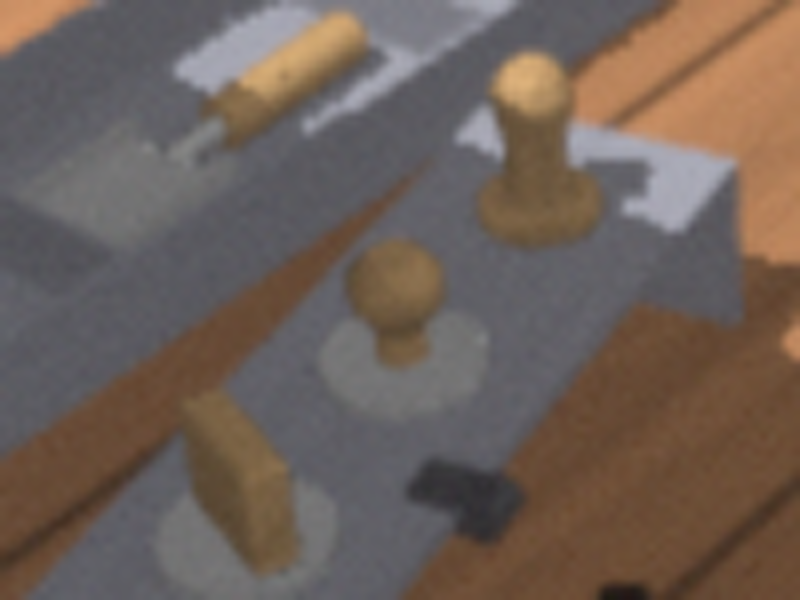

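The crops confirm it. Rotor is the beech bar on an aluminium flange, c1 (175,265), i.e. top (251,187). It's the only non-black one, and the knob (spare) and dibber differ. The mill is the aluminium/dark-steel one with its cross at top (411,196) and side (366,163).

```bash
cat >> h.py <<'E'
from scipy.spatial.transform import Rotation as Ro
CAM={"side":([[411.3534,0,322.3689],[0,411.3534,199.2953],[0,0,1]],[-94.4087,812.0682,732.5705],[56.1693,.8898,-143.4057]),
"top":([[484.8601,0,329.9534],[0,484.8601,195.6905],[0,0,1]],[395.2661,48.8709,1591.3823],[3.4472,.6732,-88.8944])}
def px2w(n,p,z):
    K,e,a=CAM[n];d=np.linalg.inv(K)@[p[0],p[1],1];d=Ro.from_euler("xyz",a,degrees=True).as_matrix()@[d[0],-d[1],-d[2]]
    return np.array(e)+d*(z-e[2])/d[2]
def w2px(n,P):
    K,e,a=CAM[n];c=Ro.from_euler("xyz",a,degrees=True).as_matrix().T@(np.array(P,float)-e);q=np.array(K)@[c[0],-c[1],-c[2]];return q[:2]/q[2]
def cr(p,x,y,f=8):return (x+(p[0]+.5)/f-.5,y+(p[1]+.5)/f-.5)
E
python3 - <<'E'
from h import *
def show(lbl,n,pts,z,o):
    w=[px2w(n,cr(p,*o),z)[:2] for p in pts];print(lbl,n,np.round(w,1).tolist());return w
T=(230,155);M=(384,170);S=(345,150);S3=(222,185)
for l,n,p,z,o in[("rack","top",[(30,177),(80,425),(775,18),],70,T),("flange","top",[(187,268)],76,T),("flangeLRTB","top",[(117,268),(257,268),(187,195),(187,338)],76,T),("handletop","top",[(188,203),(217,213),(175,328),(133,313)],116,T),("spareflange","top",[(423,218)],76,T),
("hub","top",[(125,125),(297,115),(325,285),(152,315)],100,M),("cross","top",[(222,212),(222,180),(232,245),(190,220),(258,207)],100,M),("base","top",[(22,108),(305,65),(358,348),(78,392)],10,M),
("hub","side",[(135,60),(275,92),(222,162),(70,130)],100,S),("cross","side",[(172,110)],100,S),
("handletop","side",[(183,400),(215,388),(290,465),(255,480)],116,S3),("flange","side",[(247,538)],76,S3),("spareflange","side",[(404,365)],76,S3),("rack NE","side",[(740,165)],70,S3)]:
    show(l,n,p,z,o)
E
```

```text
rack top [[541.0, 374.9], [443.5, 352.1], [609.4, 82.0]]
flange top [[505.7, 310.7]]
flangeLRTB top [[505.2, 338.2], [506.2, 283.2], [534.4, 311.5], [478.2, 309.9]]
handletop top [[527.7, 304.1], [524.1, 292.9], [479.7, 307.7], [485.2, 324.0]]
spareflange top [[527.1, 218.5]]
hub top [[521.1, -144.5], [526.2, -210.6], [460.9, -221.8], [448.1, -155.6]]
cross top [[488.3, -182.1], [500.6, -182.0], [475.6, -186.0], [485.0, -169.8], [490.4, -195.9]]
base top [[534.9, -114.1], [554.7, -229.3], [439.5, -251.7], [419.5, -138.3]]
hub side [[519.5, -211.4], [459.4, -220.3], [447.8, -159.9], [509.4, -147.5]]
cross side [[485.2, -184.2]]
handletop side [[523.9, 309.0], [520.2, 299.3], [476.4, 312.3], [480.0, 323.1]]
flange side [[500.0, 312.3]]
spareflange side [[518.6, 221.9]]
rack NE side [[504.6, 62.1]]
```

>>> step_arm([
  [[20,71,-5,0,0,0.12],[40,100,-5,0,0,0.24],[50,140,-5,0,0,0.36],[60,180,-5,0,0,0.48],[70,220,-5,0,0,0.6],[80,260,-5,0,0,0.72],[90,300,-5,0,0,0.84],[100,340,-5,0,0,0.96],[110,380,-5,0,0,1.08],[120,420,-5,0,0,1.2],[130,460,-5,0,0,1.32],[140,500,-5,0,0,1.44]],
], fingers=-0.2)

```text
time: 1.1
tool_pos: [398.5, -56.6, 248.2]
tcp_rot: [180.0, 0.0, 108.9]
ft_force: [1.1, -0.1, -0.8]
finger_gap: 51.3
grip_force: 0.0
```

>>> step_arm([
  [[10,38,-5,0,0,0.1],[20,76,-10,0,0,0.2],[30,114,-15,0,0,0.3],[40,152,-20,0,0,0.4],[50,190,-25,0,0,0.5],[60,228,-30,0,0,0.6],[70,266,-35,0,0,0.7],[80,304,-40,0,0,0.8],[90,330,-48,0,0,0.906],[99.4,349.5,-58,0,0,0.906],[99.4,349.5,-58,0,0,0.906],[99.4,349.5,-58,0,0,0.906]],
])

```text
time: 2.1
tool_pos: [497.2, 291.4, 188.5]
tcp_rot: [-179.9, -0.1, 160.6]
ft_force: [-0.5, -0.3, 0.2]
finger_gap: 50.9
grip_force: 0.0
```

```bash
python3 - <<'E'
from h import *
s=vision.snapshot("side")["img"]; t=vision.snapshot("top")["img"]
cv2.imwrite("pics/h1.png",np.hstack([cv2.resize(s[160:260,212:312],(400,400),interpolation=2),cv2.resize(t[140:240,205:305],(400,400),interpolation=2)]))
q=r.sense();print(q["time"],q["tool_pos"],q["tcp_rot"])
E
```

```text
2.2 [497.81979668 290.32394033 190.15851391] [-1.79950202e+02 -2.27476211e-02  1.60452381e+02]
```

View pics/h1.png

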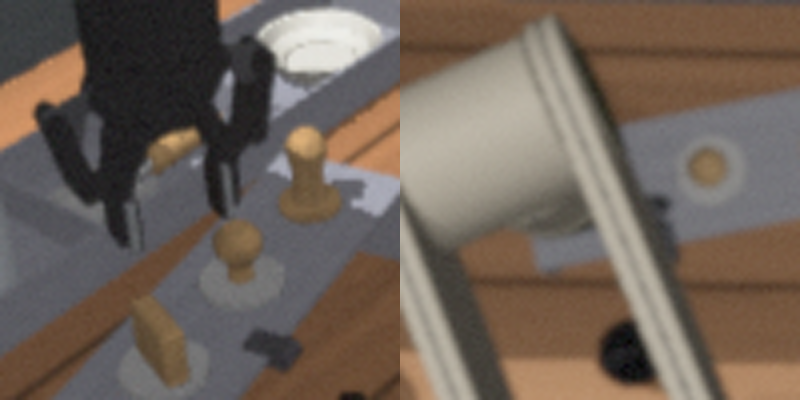

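>>> step_arm([
  [[5.4,19.5,0,0,0,0],[5.4,19.5,-25,0,0,0],[5.4,19.5,-45,0,0,0],[5.4,19.5,-45,0,0,0],[5.4,19.5,-45,0,0,0]],
])

```text
time: 2.62
tool_pos: [502.8, 309.1, 144.9]
tcp_rot: [-179.9, -0.1, 160.4]
ft_force: [0.0, 0.0, 0.6]
finger_gap: 50.8
grip_force: 0.0
```

```bash
python3 - <<'E'
from h import *
s=vision.snapshot("side")["img"]
cv2.imwrite("pics/h2.png",cv2.resize(s[180:260,202:302],(800,640)[:2],interpolation=2)[:600])
q=r.sense();print(q["time"],q["tool_pos"],q["tcp_rot"])
P=q["tool_pos"]-[0,0,20];print(((w2px("side",P)-[202,180])*8).round())
E
```

```text
2.6667 [503.69947972 309.64492962 146.38821706] [1.79989891e+02 1.91027827e-02 1.60406218e+02]
[382. 435.]
```

View pics/h2.png

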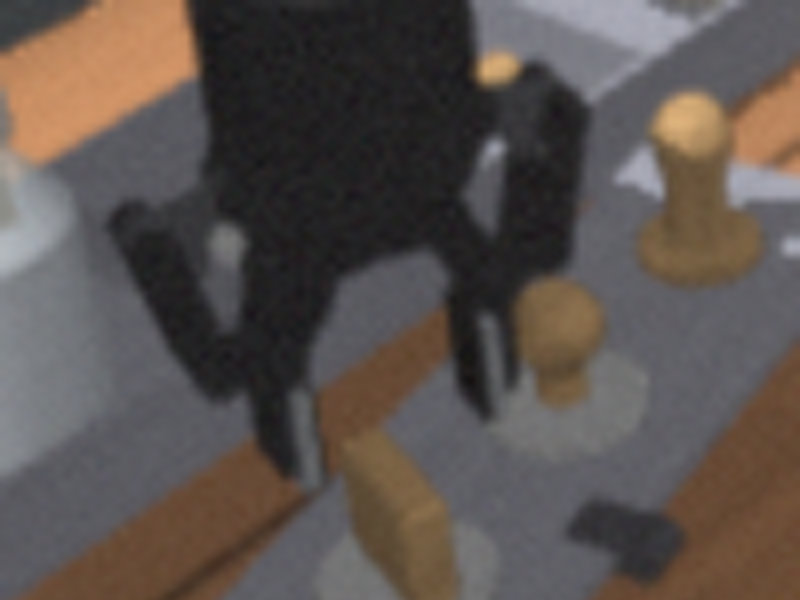

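```bash
python3 - <<'E'
from h import *
def pr(P):return ((w2px("side",P)+.5-[202,180])*8-.5).round()
a=np.radians(160.5);ux=np.array([np.cos(a),np.sin(a),0]);uy=np.array([np.sin(a),-np.cos(a),0])
for h in(16,19,22):
  T=np.array([502.8,310,145-h]);print(h,"near tip corners",[pr(T+11*ux+s*25*uy).tolist() for s in(1,-1)])
for yaw in(-17.5,-19.5,-22):
  a=np.radians(yaw+180);vx=np.array([np.cos(a),np.sin(a),0]);vy=np.array([np.sin(a),-np.cos(a),0])
  H=np.array([503,310.5,116]);print(yaw,[pr(H+i*23*vx+j*8*vy).tolist() for i,j in((-1,1),(-1,-1),(1,-1),(1,1))])
E
```

```text
16 near tip corners [[324.0, 484.0], [479.0, 422.0]]
19 near tip corners [[325.0, 492.0], [480.0, 430.0]]
22 near tip corners [[326.0, 500.0], [481.0, 438.0]]
-17.5 [[330.0, 440.0], [377.0, 420.0], [450.0, 498.0], [402.0, 519.0]]
-19.5 [[332.0, 438.0], [380.0, 419.0], [448.0, 499.0], [399.0, 519.0]]
-22 [[334.0, 436.0], [384.0, 418.0], [446.0, 501.0], [395.0, 520.0]]
```

The gripper straddles the bar: pad tips at crop (320,488) and (488,415) match the prediction, so the side camera agrees with the robot. The handle sits about 2.5 mm nearer the camera than assumed, so I'll correct and grasp.

>>> step_arm([
  [[-2.5,0.5,-10,0,0,0],[-2.5,0.5,-25,0,0,0],[-2.5,0.5,-37,0,0,0],[-2.5,0.5,-42,0,0,0],[-2.5,0.5,-42,0,0,0],[-2.5,0.5,-42,0,0,0]],
])

```text
time: 3.17
tool_pos: [500.9, 310.9, 103.3]
tcp_rot: [-180.0, -0.0, 160.5]
ft_force: [0.5, 0.1, 0.1]
finger_gap: 51.3
grip_force: 0.0
```

>>> step_arm([
  [[0,0,0,0,0,0],[0,0,0,0,0,0],[0,0,0,0,0,0],[0,0,0,0,0,0],[0,0,0,0,0,0],[0,0,0,0,0,0]],
], fingers=1, newtons=70)

```text
time: 3.67
tool_pos: [501.6, 311.3, 104.3]
tcp_rot: [179.9, 0.1, 160.5]
ft_force: [0.2, 0.5, 5.8]
finger_gap: 15.4
grip_force: 69.2
```

>>> step_arm([
  [[0,0,12,0,0,0],[0,0,40,0,0,0],[0,0,75,0,0,0],[0,0,107,0,0,0],[0,-20,107,0,0,-0.1],[0,-55,107,0,0,-0.2],[-2,-90,107,0,0,-0.3],[-4,-125,107,0,0,-0.4],[-5,-160,107,0,0,-0.5],[-6,-195,107,0,0,-0.6],[-7,-230,107,0,0,-0.7],[-8,-265,107,0,0,-0.8]],
])

```text
time: 4.67
tool_pos: [492.2, 44.4, 210.6]
tcp_rot: [-180.0, -0.0, 114.4]
ft_force: [0.5, 0.4, -1.5]
finger_gap: 15.0
grip_force: 69.5
```

>>> step_arm([
  [[-1,-35,0,0,0,-0.1],[-2,-70,0,0,0,-0.2],[-3,-105,0,0,0,-0.251],[-4,-140,0,0,0,-0.251],[-5,-175,0,0,0,-0.251],[-5,-205,-10,0,0,-0.251],[-6,-225,-20,0,0,-0.251],[-6,-229,-25,0,0,-0.251],[-6,-229,-25,0,0,-0.251],[-6,-229,-25,0,0,-0.251]],
])

```text
time: 5.5
tool_pos: [486.6, -182.5, 185.1]
tcp_rot: [-179.9, -0.1, 100.2]
ft_force: [-0.0, 0.4, -1.3]
finger_gap: 15.1
grip_force: 69.5
```

```bash
python3 - <<'E'
from h import *
s=vision.snapshot("side")["img"]
cv2.imwrite("pics/h3.png",cv2.resize(s[130:205,325:425],(800,600),interpolation=2))
q=r.sense();print(q["time"],q["tool_pos"],q["tcp_rot"],q["ft_force"],q["finger_gap"])
E
```

```text
5.55 [ 487.0002515  -182.14129933  185.56069773] [-1.79991732e+02 -3.95932707e-02  1.00278065e+02] [-0.99243443 -0.14295266 -0.98302509] 14.849500464974225
```

View pics/h3.png

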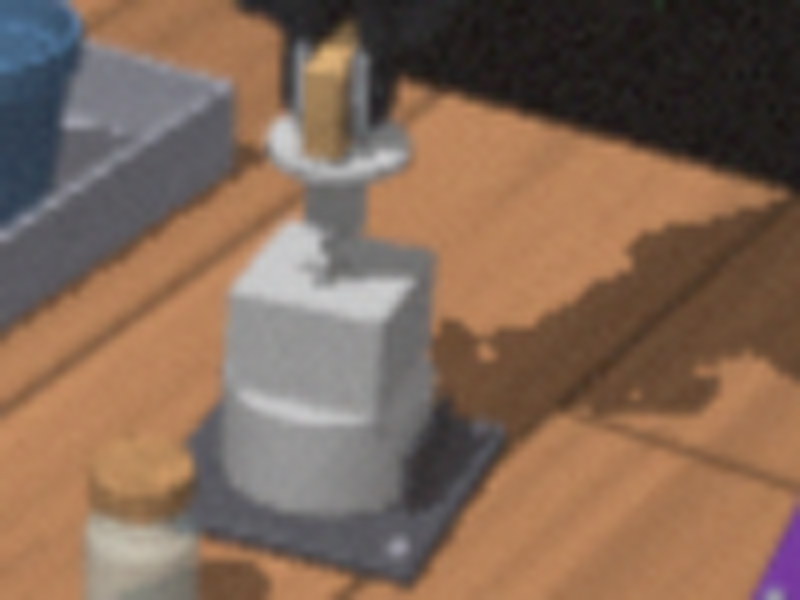

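The rotor hangs upright over the hub. Flange outline is at columns 267–411 (bottom 182), stem at columns 305–368, and the hub corners at (232,287), (385,322), (432,255) and (300,222).

```bash
python3 - <<'E'
from h import *
def pr(P):return (w2px("side",P)+.5-[325,130])*8-.5
T=np.array([486.8,-182.4,185.2]);O=T-[0,0,33.5]
th=np.linspace(0,6.283,181)
def mdl(d):
  F=np.array([pr(O+[d[0]+28*np.cos(t),d[1]+28*np.sin(t),z]) for t in th for z in(0,6)])
  a=np.radians(100.3);S=np.array([pr(O+[d[0],d[1],-15]+Ro.from_euler("z",a+k*np.pi/2).apply([12,j*3,0])) for k in range(4) for j in(1,-1)])
  return [F[:,0].min(),F[:,0].max(),F[:,1].max(),S[:,0].min(),S[:,0].max()]
for d in((0,0),(-.18*3,.98*3),(3,0)):print(d,np.round(mdl(d),1))
print("obs 267 411 182 305 368")
for c in([486.5,-183.5],[485,-184.5],[486.5,-182.5]):
  print(c,[pr(np.r_[c,100]+Ro.from_euler("z",10.3,degrees=True).apply([i*32,j*32,0])).round().tolist() for i,j in((-1,1),(-1,-1),(1,-1),(1,1))])
print("obs (232,287),(385,322),(432,255),(300,222)")
E
```

```text
(0, 0) [259.3 405.6 186.7 298.6 361.9]
(-0.54, 2.94) [256.4 402.9 190.  295.8 359.2]
(3, 0) [252.8 398.9 184.6 292.1 355.3]
obs 267 411 182 305 368
[486.5, -183.5] [[376.0, 323.0], [433.0, 251.0], [283.0, 219.0], [222.0, 289.0]]
[485, -184.5] [[380.0, 323.0], [437.0, 251.0], [288.0, 219.0], [227.0, 289.0]]
[486.5, -182.5] [[374.0, 324.0], [431.0, 252.0], [282.0, 220.0], [221.0, 290.0]]
obs (232,287),(385,322),(432,255),(300,222)
```

>>> step_arm([
  [[-2.2,1,-6,0,0,0],[-2.2,1,-12,0,0,0],[-2.2,1,-14,0,0,0],[-2.2,1,-14,0,0,0]],
])

```text
time: 5.88
tool_pos: [484.3, -181.1, 170.3]
tcp_rot: [-179.9, -0.1, 100.3]
ft_force: [0.4, -0.7, -0.8]
finger_gap: 15.2
grip_force: 69.5
```

```bash
python3 - <<'E'
from h import *
s=np.mean([vision.snapshot("side")["img"].astype(float) for _ in range(4)],0).astype(np.uint8)
t=vision.snapshot("top")["img"]
a=cv2.resize(s[140:190,343:393],(600,600),interpolation=2);b=cv2.resize(t[150:240,380:440],(200,300))
cv2.imwrite("pics/h4.png",np.hstack([a,np.vstack([b,b*0])]))
q=r.sense();print(q["time"],q["tool_pos"],q["tcp_rot"],q["ft_force"],q["finger_gap"])
def pr(P):return ((w2px("side",P)+.5-[343,140])*12-.5).round().tolist()
T=q["tool_pos"]-[0,0,33.5];print("flange c top",pr(T+[0,0,6]),"tip",pr(T-[0,0,34]),"mouth",pr([486.5,-183.5,100]))
E
```

```text
6.1333 [ 484.99979309 -182.04727972  171.57780981] [1.79979958e+02 1.69606347e-02 1.00264891e+02] [-0.5391938   0.1077879  -0.91871612] 14.875586093082779
flange c top [286.0, 139.0] tip [279.0, 275.0] mouth [277.0, 285.0]
```

View pics/h4.png

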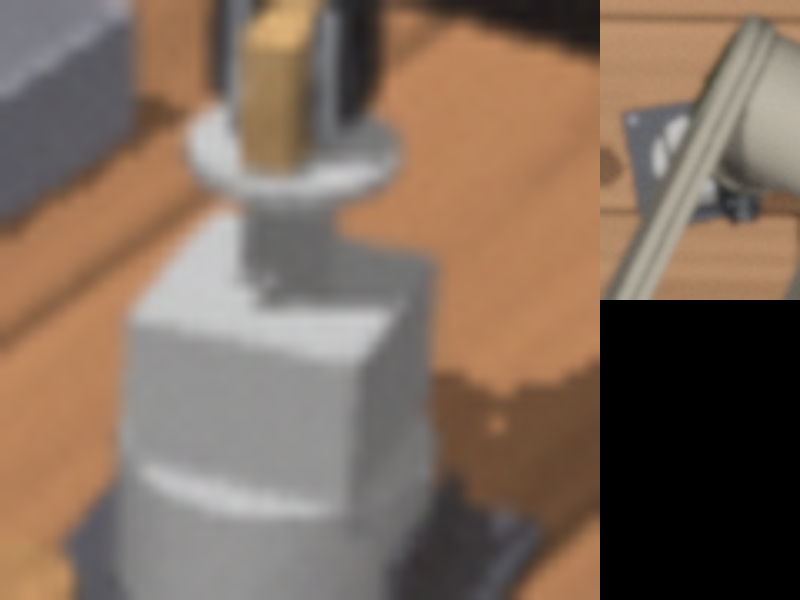

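Side view: stem centre ≈(287,279) sits almost over the mouth ≈(284,285), and the top view is blocked by the arm. I'll make a small correction and descend gently, watching the force.

>>> step_arm([
  [[0.8,-1.2,-1,0,0,0],[0.8,-1.2,-3,0,0,0],[0.8,-1.2,-4,0,0,0],[0.8,-1.2,-5,0,0,0],[0.8,-1.2,-6,0,0,0]],
])

```text
time: 6.55
tool_pos: [485.6, -183.0, 165.2]
tcp_rot: [-180.0, -0.0, 100.3]
ft_force: [-0.1, 1.3, 0.6]
finger_gap: 15.3
grip_force: 69.7
```

>>> step_arm([
  [[0,0,-1,0,0,0],[0,0,-2,0,0,0],[0,0,-3,0,0,0],[0,0,-3,0,0,0]],
])

```text
time: 6.88
tool_pos: [485.5, -182.9, 162.0]
tcp_rot: [-180.0, -0.0, 100.3]
ft_force: [-0.1, 3.1, -1.3]
finger_gap: 15.1
grip_force: 69.7
```

It's entering with only 3 N sideways. I'll relieve toward +y and continue.

>>> step_arm([
  [[0,0.6,-2,0,0,0],[0,0.6,-4,0,0,0],[0,0.6,-6,0,0,0],[0,0.6,-8,0,0,0],[0,0.6,-10,0,0,0],[0,0.6,-10,0,0,0]],
])

```text
time: 7.38
tool_pos: [485.3, -182.7, 151.6]
tcp_rot: [-180.0, -0.0, 100.3]
ft_force: [-0.4, 0.2, -1.8]
finger_gap: 15.3
grip_force: 69.7
```

>>> step_arm([
  [[0,0,-2,0,0,0],[0,0,-4,0,0,0],[0,0,-6,0,0,0],[0,0,-8,0,0,0],[0,0,-10,0,0,0],[0,0,-12,0,0,0],[0,0,-14,0,0,0],[0,0,-16,0,0,0],[0,0,-16,0,0,0]],
], newtons=100)

```text
time: 8.13
tool_pos: [485.8, -182.7, 136.9]
tcp_rot: [180.0, 0.0, 100.3]
ft_force: [-3.2, 3.5, 4.8]
finger_gap: 14.8
grip_force: 100.6
```

>>> step_arm([
  [[0,0,-0.5,0,0,0],[0,0,-1,0,0,0],[0,0,-1.5,0,0,0],[0,0,-2,0,0,0],[0,0,-2,0,0,0]],
])

```text
time: 8.55
tool_pos: [485.8, -182.7, 135.4]
tcp_rot: [180.0, 0.0, 100.3]
ft_force: [-4.9, 3.6, 9.6]
finger_gap: 14.5
grip_force: 101.1
```

>>> step_arm([
  [[-0.4,0.3,0,0,0,0],[-0.4,0.3,-0.5,0,0,0],[-0.4,0.3,-1,0,0,0],[-0.4,0.3,-1,0,0,0]],
])

```text
time: 8.88
tool_pos: [485.8, -182.6, 134.6]
tcp_rot: [179.9, 0.1, 100.3]
ft_force: [-4.1, 3.4, 9.3]
finger_gap: 14.7
grip_force: 100.9
```

>>> step_arm([
  [[-0.4,0.3,-0.5,0,0,0],[-0.4,0.3,-1,0,0,0],[-0.4,0.3,-1,0,0,0]],
])

```text
time: 9.13
tool_pos: [485.7, -182.6, 134.3]
tcp_rot: [179.9, 0.1, 100.3]
ft_force: [-4.5, 3.0, 12.1]
finger_gap: 14.8
grip_force: 101.9
```

>>> step_arm([
  [[0,0,-0.5,0,0,0],[0,0,-1,0,0,0],[0,0,-1,0,0,0]],
])

```text
time: 9.38
tool_pos: [485.7, -182.6, 134.3]
tcp_rot: [179.9, 0.1, 100.3]
ft_force: [-9.3, 5.4, 21.9]
finger_gap: 14.8
grip_force: 102.9
```

>>> step_arm([
  [[-0.4,0.3,-0.3,0,0,0],[-0.8,0.5,-0.6,0,0,0],[-0.8,0.5,-0.6,0,0,0],[-0.8,0.5,-0.6,0,0,0]],
])

```text
time: 9.72
tool_pos: [485.7, -182.6, 134.3]
tcp_rot: [179.8, 0.2, 100.3]
ft_force: [-6.1, 3.9, 22.3]
finger_gap: 14.4
grip_force: 102.8
```

```bash
python3 - <<'E'
from h import *
s=np.mean([vision.snapshot("side")["img"].astype(float) for _ in range(6)],0).astype(np.uint8)
cv2.imwrite("pics/h5.png",cv2.resize(s[140:190,343:393],(600,600),interpolation=2))
q=r.sense();print(q["time"],q["tool_pos"],q["tcp_rot"],q["ft_force"],q["wrist_torque"],q["finger_gap"])
def pr(P):return ((w2px("side",P)+.5-[343,140])*12-.5).round().tolist()
c=np.array([485.5,-183,0])
for z in(100,101,103):
  F=np.array([pr(c+[28*np.cos(t),28*np.sin(t),z]) for t in np.linspace(0,6.28,90)]);print(z,F.min(0),F.max(0))
E
```

```text
10.0167 [ 485.72408961 -182.59410317  134.29003228] [179.79355708   0.18472927 100.2610295 ] [-5.48386816  3.7403882  22.08283399] [ 0.68735816  1.33195914 -0.0067253 ] 14.722234134463731
100 [172. 236.] [386. 339.]
101 [173. 233.] [386. 336.]
103 [173. 226.] [386. 329.]
```

View pics/h5.png

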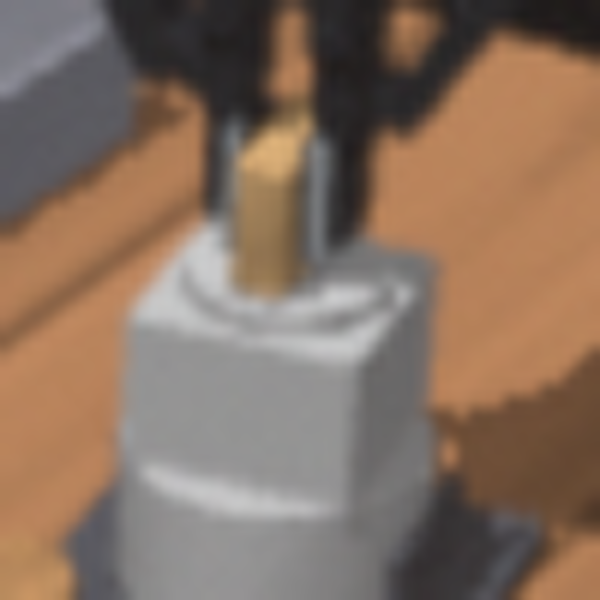

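The flange lies flat on the hub, with its rim shadow at (180–400, 270–332), where a seated flange is predicted. I'll relieve the remaining side load and press slightly firmer.

>>> step_arm([
  [[-0.5,0.4,-0.2,0,0,0],[-1.1,0.8,-0.5,0,0,0],[-1.1,0.8,-0.5,0,0,0],[-1.1,0.8,-0.5,0,0,0],[-1.1,0.8,-0.5,0,0,0],[-1.1,0.8,-0.5,0,0,0]],
])

```text
time: 10.52
tool_pos: [485.6, -182.5, 134.3]
tcp_rot: [179.7, 0.3, 100.3]
ft_force: [-1.6, 0.2, 18.9]
finger_gap: 14.7
grip_force: 102.6
```

>>> step_arm([
  [[0,0,-0.3,0.002,0.003,0],[0,0,-0.8,0.004,0.006,0],[0,0,-0.8,0.004,0.006,0],[0,0,-0.8,0.004,0.006,0],[0,0,-0.8,0.004,0.006,0]],
])

```text
time: 10.93
tool_pos: [485.7, -182.6, 134.3]
tcp_rot: [180.0, 0.0, 100.3]
ft_force: [-5.0, 1.7, 25.3]
finger_gap: 14.8
grip_force: 103.5
```

```bash
python3 - <<'E'
from h import *
q=r.sense();print({k:np.round(v,2) for k,v in q.items()})
E
```

```text
{'time': np.float64(10.93), 'joint_pos': array([-2.6270e+01,  7.0000e-02,  1.0575e+02,  1.0000e-02,  7.4130e+01,
       -3.6530e+01]), 'qd': array([ 0.04, -0.07,  0.07,  0.01, -0.02, -0.03]), 'joint_efforts': array([-1.000e-01, -3.472e+01, -3.679e+01,  2.700e-01, -2.120e+00,
        2.000e-02]), 'tool_pos': array([ 485.73, -182.57,  134.26]), 'tcp_rot': array([1.7996e+02, 2.0000e-02, 1.0026e+02]), 'ft_force': array([-4.96,  1.67, 25.33]), 'wrist_torque': array([0.27, 1.  , 0.02]), 'grip_force': np.float64(103.53), 'finger_gap': np.float64(14.76)}
```

The tool is level and pressing 25 N against a hard stop, with the flange flush. Handing in.

```bash
python3 -c "
from h import *
print(r.hand_in())"
```

```text
the job is handed in; nothing more can be done
None
```

The rotor is fully home in the eggshell mill, its flange flush on the hub, and I handed the job in with the arm still gripping it (about 100 N) and pressing it down (about 25 N).

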